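# Draw a dropped jar lid out from under a low riser

## Task

A small brass jar lid has slid under the low slatted riser and lies rim up against its back wall. Take the paddle by its wooden handle, slide its flat nose in under the slats from the open front and over the lid, feel downwards until the pad under the nose rests inside the lid, and, keeping it lightly pressed there, draw the lid slowly straight out until it lies flat on the table, wholly clear in front of the riser. Then put the paddle back on its wooden rest and let go. Do not touch the lid with the gripper, do not press hard on the lid or strain against the riser, and leave the jar, cutter and timer where they are.

Things in the scene. Friction and masses are not known exactly. Their poses are not given: they have to be found in the camera images.
- riser: Low dark wooden riser, fixed: 107 deep (x), 224 wide (y), 54 mm high. Origin: middle of its front edge at table height; +x runs in under it. Open at the front; side and back walls 12 mm thick stand on the table: inside 95 deep, 200 wide, 44 mm clear under the slats. Slats 14 wide, 10 thick, run along x with 16 mm gaps through which the lid shows; a cross bar on top at the back.
- lid: Small loose brass jar lid, lying rim up: 54 mm outside, 7 mm high, about 60 g. Its floor is 4 mm thick; the rim stands 3 mm above the floor and leaves a round recess 42 mm across. Origin: centre of its underside, z up. It starts flat on the table under the riser, about 66 mm in from the front edge and 1 to 3 mm off the back wall, so nothing fits behind it.
- rest: Fixed wooden block on which the paddle's heel stands at the start: 16 mm high, 44 wide (y), x from -35 to 45 mm. Origin: at table height, straight below the handle of the paddle as it stands there; its x axis runs along the paddle to the nose.
- paddle: Loose paddle, 175 g: flat blade (x -27 to 123, 28 wide, z 9 to 15 mm) with upright handle on a long rubber heel (x -24 to 42, 28 wide). Origin: underside of the heel below the handle; +x to the nose, z up. Under the nose hangs a smooth white pad (x 99 to 115, 26 wide), sprung at 4 N per mm with 5 mm travel. 2 to 5 N on the lid is right; over 8 N jams, and 15 N spoils it.
- paddle_nose (a point): Point on the nose, 107 mm ahead of the handle, level with the underside of the heel; axes as the paddle's. The pad's underside hangs straight below it by 0 to 12 mm: its height is set by a stiff stud, differs each time and is not measured, so it must be felt. The load of this work does not shift the setting.
- paddle_grip (a point): Where to hold the paddle: middle of its upright wooden handle (34 mm along x, 20 mm thick along y, from 14 to 74 mm above the underside), 50 mm above its underside; axes as the paddle's. Hold it firmly (about 40 N), or it tips in the fingers as the nose presses.
- spice_jar: Bystander: spice jar with a red cap, 45 mm across, 106 mm tall, standing on the left rear of the riser. Origin: centre of its base.
- cutter: Bystander: heart-shaped tin cutter, 50 x 55 x 24 mm, on the table left of the front of the riser. Origin: centre of its base.
- timer: Bystander: kitchen timer, red below and white above, 70 mm across, 60 mm tall, on the table to the left. Origin: centre of its base.

How it is judged:
By the outcome, as a careful person would: the job done as asked, in the order asked, and still so for the second after the job is handed in, with the robot touching nothing.
It also fails if it takes over 61 s, if anything falls off the work surface, if the arm or the gripper's body presses on something with over 40 N, if the wrist force passes 120 N, or if a joint passes its speed limit or range.

## Robot

A 6-joint arm with a two-finger parallel gripper is mounted at the origin on the work surface; the furniture and walls round the work are solid. World frame = base frame: x ahead of the robot, y to its left, z up, the work surface at z = 0. Lengths are in mm, angles in rad, forces in N, time in s.
With the tool pointing down it reaches from about 250 to 850 mm from the base axis. Payload 12.5 kg.
Tool frame: the origin (TCP) lies on the centre line of the jaws, within the pads' length; the fingertips stand 25 mm ahead of it and the grasp point (between the pads) lies 6 mm ahead of it; z points along the fingers, y is the line along which they close (so a half turn about z gives the same grasp; the last joint's range is limited). The gripper opens to 93 mm and grips with 3 to 60 N. Pads are 15 mm wide; open, the fingers measure 128 mm over their backs; the gripper's body (75 mm by 188 mm) begins 65 mm behind the grasp point.
Start: joints at [-1.314, 0.351, 1.652, -0, 1.139, -0.085], TCP at [184.37, -518.163, 243.633] pointing down, gripper open.
Joint ranges: [-2.75, 2.75], [-0.79, 2.1], [0.01, 2.65], [-1.57, 4.71], [0.07, 3.14], [-2.87, 2.87]. Speed limits (rad/s): [2.22, 2.22, 2.79, 3.14, 3.14, 3.14].

## Interface

Orientations are given as [roll, pitch, yaw] about the fixed x, y, z axes, in that order (R = Rz(yaw) Ry(pitch) Rx(roll)).
In Python, from workcell import ctrl gives the robot as it stands.
- The arm moves only by the tool servo_tool, never from a script. Its argument "increments" is a list of rows, each an object with "linear": the shift along the tool's x, y, z in units of 7.5 cm (1.0 is 7.5 cm), a list of three; "spin": the turn about the tool's z in units of pi rad (1.0 is pi rad); "hand": the opening in per cent of the stroke, from 0 (shut) to 100 (fully open). A call has 1 to 20 rows; each row shifts and turns the commanded pose from where the row before left it, along the tool's axes as they then stand; what a row does not reach is not made up. A row lasts 1/12 s, in which the tool goes at most 41.7 mm and 7.16 degrees, less where a joint would pass 70% of its speed; a pose out of reach is approached as far as the arm can. A call with a number of a shift or a turn outside -1 to 1 is refused whole. A call with a gripper value outside its range is refused whole. The fingers move at their own pace and stop on an object; "squeeze" is the grip in N (left out, the last holds). Time passes only in rows, so rows that do not move let the fingers close. It gives the time, the measured TCP pose, the force, the opening and the grip force at its end, in the units of the state.
- ctrl.sense(): the state, without advancing time (a new reading comes with each control period).
- ctrl.read_camera(name): name is "scene" or "top" or "wrist"; returns the picture (400x640x3 uint8, blue, green, red); there is no depth.
- ctrl.camera_params(name): a dict with "fx", "fy", "cx", "cy" (pixels), "rvec" (rotation vector, rad) and "tvec" (3), from world to camera coordinates, as OpenCV has them. Camera axes: x right, y down, z forward; pixel columns grow to the right and rows downward; lengths in mm; the calibration is good to about 2 mm. A picture is of the moment at which its call begins: read the wrist's pose just before it. camera_params takes no time and is no camera call; for the wrist camera it gives the pose at the moment of the call.
- ctrl.hand_in(): hands the job in; it is judged then, once.
The state is a dict: "clock": time; "qpos": joint angles; "joint_velocities": joint speeds; "joint_torque": joint torques, N m; "eef_pos": TCP position; "tcp_rot": TCP orientation; "wrist_force": force on the tool from outside, world axes, zero at the start; "torque": the same for the moment, N m; "opening": finger opening in mm; "gripper_force": force on a finger pad.
Only numpy, scipy, OpenCV 4.12 (cv2) and the standard library are available. Lean on these libraries where they do the work, as an engineer would, in place of code of your own. Each camera call takes 0.05 s, during which the arm holds its last target. There are 200 camera calls.

## Working session

There is one attempt and no reset: what is moved stays moved. The work goes in short steps, Python scripts to look and compute and a tool call to move; the robot and the scene stay as the last step left them, time stands still between calls to the robot, and variables do not carry over. Pictures are saved under pics/ and viewed, at most 10 in all, crops included, and the job is handed in when it is done.

Besides the shell and the picture viewer there is one more tool, called after "Request:" as name(argument=value, ...), one argument or row to a line, values as JSON. servo_tool: Moves the arm, as the interface text tells. Shifts and turns lie within -1 to 1; 1 stands for 7.5 cm of shift or pi rad of turn. Its arguments: {"type":"object","properties":{"increments":{"type":"array"},"squeeze":{"type":"number"}},"required":["increments"]}

```bash
mkdir -p pics; ls
python3 - <<'E'
from workcell import ctrl
import cv2,numpy as np
for n in ("scene","top"):
    cv2.imwrite(f"pics/{n}0.png",ctrl.read_camera(n)); p=ctrl.camera_params(n)
    R=cv2.Rodrigues(np.array(p["rvec"],float))[0]; print(n,p,(-R.T@np.array(p["tvec"]).ravel()).round())
s=ctrl.sense();print(s)
E
```

```text
pics
scene {'fx': 508.0316905608938, 'fy': 508.0316905608938, 'cx': 323.21832863641384, 'cy': 198.35537736076034, 'rvec': array([ 0.80884071, -2.65504038,  0.94584333]), 'tvec': array([ 400.29854143,  265.26238446, 1056.78904118])} [ 60. 604. 990.]
top {'fx': 482.922842869832, 'fy': 482.922842869832, 'cx': 316.9199980128165, 'cy': 206.07425318419027, 'rvec': array([ 2.14436846, -2.07815734,  0.2207888 ]), 'tvec': array([ -24.19607125,  525.98005472, 1196.28234587])} [ 268.  -12. 1279.]
{'clock': 0.1, 'qpos': array([-1.31359896e+00,  3.51187527e-01,  1.65231490e+00, -1.33394607e-05,
        1.13910862e+00, -8.46099073e-02]), 'joint_velocities': array([ 0.00095098, -0.00313723, -0.00070344,  0.00035475, -0.00121075,
       -0.00080407]), 'joint_torque': array([-9.42389079e-05, -4.98030925e+01, -2.85702664e+01,  6.99987682e-02,
        2.39228265e-02, -5.59228840e-05]), 'eef_pos': array([ 184.30272377, -517.91831893,  243.16959785]), 'tcp_rot': array([-3.14057688e+00, -7.39969763e-05,  3.41812822e-01]), 'wrist_force': array([-0.47979743,  0.08014367, -0.25024215]), 'torque': array([0.03432382, 0.05564333, 0.04912245]), 'gripper_force': 0.0, 'opening': 92.96216490001352}
```

View pics/top0.png

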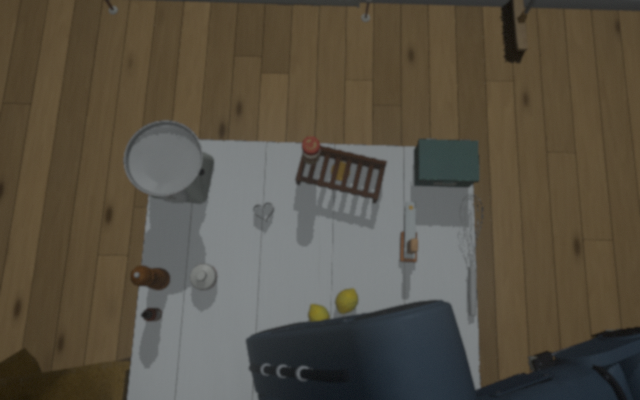

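View pics/scene0.png

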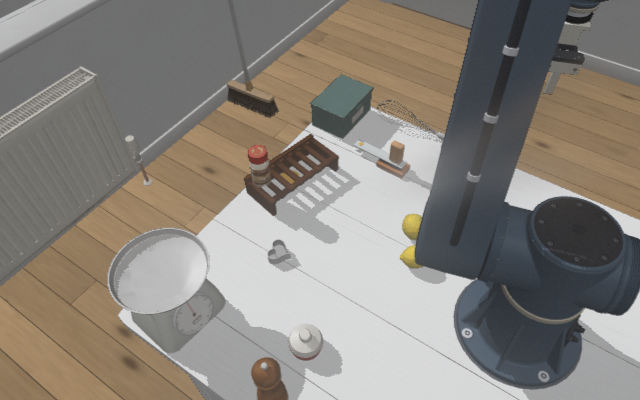

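The top view shows the riser at about (340,172), with brass showing near (341,172). The paddle stands on its rest at (409,245), nose up at (409,205). The jar is at (311,148), the cutter at (263,212) and the timer at (203,276). Next I'll enlarge the work area.

```bash
cat > h.py <<'E'
import cv2,numpy as np
from workcell import ctrl
def ray(p,uv,z):
    R=cv2.Rodrigues(np.array(p["rvec"],float))[0]; C=-R.T@np.array(p["tvec"],float).ravel()
    d=R.T@np.array([(uv[0]-p["cx"])/p["fx"],(uv[1]-p["cy"])/p["fy"],1.])
    return (C+d*(z-C[2])/d[2]).round(1)
def proj(p,X):
    return cv2.projectPoints(np.array([X],float),np.array(p["rvec"],float),np.array(p["tvec"],float),np.array([[p["fx"],0,p["cx"]],[0,p["fy"],p["cy"]],[0,0,1.]]),None)[0].ravel().round(1)
E
python3 - <<'E'
import cv2,numpy as np
a=cv2.imread("pics/top0.png")[130:280,285:435]
b=cv2.imread("pics/scene0.png")[125:275,235:425]
a=cv2.resize(a,None,fx=4,fy=4,interpolation=cv2.INTER_CUBIC)
cv2.imwrite("pics/topc.png",cv2.convertScaleAbs(a,alpha=1.5))
E
```

```text
(no output)
```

View pics/topc.png

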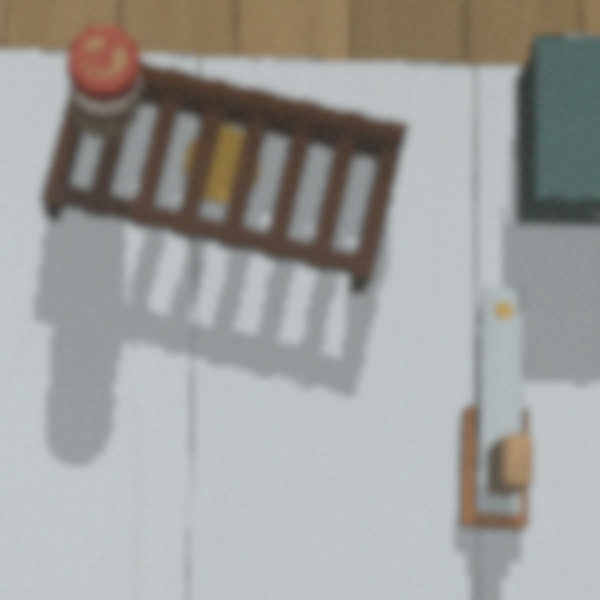

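The crop shows the riser's front corners at about (47,195) and (365,272), rear right at (405,122), and the lid near (224,163). The blade runs from (498,512) to (503,290), and the handle top is at (515,462).

Run:
```python
from h import *
p=ctrl.camera_params("top")
f=lambda u,v,z:ray(p,(u/4+285-.4,v/4+130-.4),z)
fl,fr,rr=f(47,195,54),f(365,272,54),f(405,122,54)
print("riser",fl,fr,rr,np.linalg.norm(fl-fr),np.linalg.norm(rr-fr),np.arctan2(*(fl-fr)[[1,0]]),np.arctan2(*(rr-fr)[[1,0]]))
for n,q in dict(lidL=(183,163,7),lidR=(260,163,7),lidF=(224,200,7),lidB=(230,125,7),heel=(498,512,31),nose=(503,290,31),handle=(515,462,90),restA=(461,525,16),restB=(527,525,16),restC=(463,408,16)).items(): print(n,f(*q))
# masks
im=cv2.imread("pics/top0.png");h=cv2.cvtColor(im,cv2.COLOR_BGR2HSV)
m=cv2.inRange(h,(15,120,60),(30,255,255));m[:, :325]=0;m[200:]=0;m[:,360:]=0
ys,xs=np.nonzero(m);print(xs.min(),xs.max(),ys.min(),ys.max())
```

```text
riser [599.3  48.6  54. ] [ 554.1 -160.4   54. ] [ 656.9 -186.3   54. ] 213.83180306025574 106.01249926305856 1.3578085615557174 -0.24680890587846088
lidL [637.7 -41.2   7. ]
lidR [639.3 -93.8   7. ]
lidF [612.4 -69.7   7. ]
lidB [665.8 -72.7   7. ]
heel [ 403. -250.   31.]
nose [ 550.2 -254.6   31. ]
handle [ 427.9 -249.6   90. ]
restA [ 395.4 -228.7   16. ]
restB [ 396.8 -271.8   16. ]
restC [ 472.7 -230.3   16. ]
336 345 162 179
```

Request:
servo_tool(
  increments=[
    {"linear": [0,0,0],"spin": 0.0394,"hand": 100},
    {"linear": [0,0,0],"spin": 0.0394,"hand": 100},
    {"linear": [0,0,0],"spin": 0.0394,"hand": 100},
    {"linear": [0.2,-0.24,0.06],"spin": 0,"hand": 100},
    {"linear": [0.316,-0.366,0.08],"spin": 0,"hand": 100},
    {"linear": [0.316,-0.366,0.08],"spin": 0,"hand": 100},
    {"linear": [0.316,-0.366,0.08],"spin": 0,"hand": 100},
    {"linear": [0.316,-0.366,0.08],"spin": 0,"hand": 100},
    {"linear": [0.316,-0.366,0.08],"spin": 0,"hand": 100},
    {"linear": [0.316,-0.366,0.08],"spin": 0,"hand": 100},
    {"linear": [0.316,-0.366,0.08],"spin": 0,"hand": 100},
    {"linear": [0.316,-0.366,0.08],"spin": 0,"hand": 100},
    {"linear": [0.316,-0.366,0.08],"spin": 0,"hand": 100},
    {"linear": [0.12,-0.12,0.06],"spin": 0,"hand": 100},
    {"linear": [0,0,0],"spin": 0,"hand": 100},
    {"linear": [0,0,0],"spin": 0,"hand": 100},
    {"linear": [0,0,0],"spin": 0,"hand": 100},
  ],
)

```text
clock: 1.52
eef_pos: [429.2, -251.8, 180.7]
tcp_rot: [3.142, 0.0, -0.03]
wrist_force: [0.1, 0.4, -0.2]
opening: 92.9
gripper_force: 0.0
```

Run:
```python
from h import *
s=ctrl.sense();p=ctrl.camera_params("wrist");im=ctrl.read_camera("wrist");cv2.imwrite("pics/w1.png",im)
R=cv2.Rodrigues(np.array(p["rvec"],float))[0];print(s["clock"],s["eef_pos"],s["tcp_rot"],(-R.T@np.array(p["tvec"])).round(),R[2].round(2))
for X in [(429,-251,90),(550,-255,31),(639,-68,7)]:print(proj(p,X))
```

```text
1.5167 [ 429.19685249 -251.75887736  180.70015081] [ 3.14155980e+00  2.17905251e-04 -2.98014469e-02] [ 498. -254.  322.] [-0.24  0.01 -0.97]
[319.3 207. ]
[319.7  69.7]
[126.  -17.4]
```

View pics/w1.png

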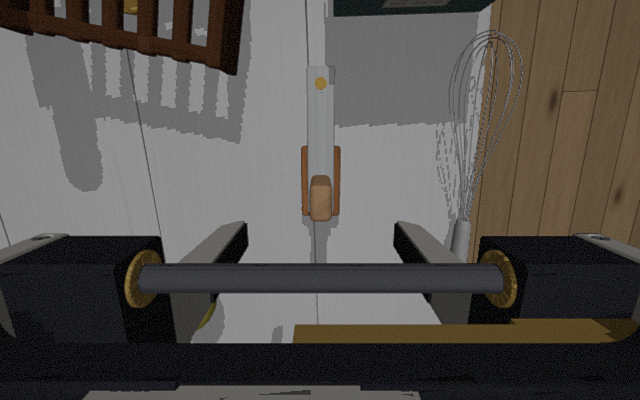

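The wrist view shows the handle top at about (320,205), the blade going up to the nose edge near v=67, and the stud at (320,83). This agrees with the predictions. I'll check yaw and centre from the edges, and get the riser's front from its corner at (237,72).

Run:
```python
from h import *
p=ctrl.camera_params("wrist");im=cv2.imread("pics/w1.png")
g=cv2.cvtColor(im,cv2.COLOR_BGR2GRAY).astype(int)
for v in (95,105,125,140):
    r=g[v,295:350];d=np.diff(r);print(v,[(295+i+.5,int(d[i])) for i in np.argsort(-abs(d))[:4]])
h=cv2.cvtColor(im,cv2.COLOR_BGR2HSV)
m=cv2.inRange(h,(5,90,100),(25,255,255));n,l,st,c=cv2.connectedComponentsWithStats(m)
for i in range(1,n):
    if st[i][4]>40: print(st[i],c[i].round(1))
for u,v,z in[(320.5,83,31),(320,67,31),(320,190,90),(320,220,90),(303,215,16),(338,215,16),(303,147,16),(340,147,16)]:print(u,v,z,ray(p,(u,v),z))
```

```text
95 [(np.float64(306.5), -26), (np.float64(307.5), 18), (np.float64(332.5), -17), (np.float64(333.5), -16)]
105 [(np.float64(306.5), -31), (np.float64(307.5), 20), (np.float64(333.5), -17), (np.float64(332.5), -15)]
125 [(np.float64(338.5), -32), (np.float64(306.5), -31), (np.float64(334.5), 27), (np.float64(332.5), -22)]
140 [(np.float64(334.5), 30), (np.float64(306.5), -28), (np.float64(332.5), -14), (np.float64(308.5), 14)]
[127   0  10  12  52] [132.6   6.1]
[490   0  11  31 229] [495.   14.8]
[500   0  27  44 376] [514.5  21.6]
[ 508    0   66  236 4922] [536.7 128.5]
[520  15  16  60 269] [527.2  44.5]
[581  25  17  20  71] [587.7  33.5]
[489  38   8  11  42] [493.5  42.1]
[487  41  23 106 559] [499.6  86.9]
[564  42  31  49 362] [577.9  71.2]
[574  45  11  19  78] [579.5  54.7]
[479  46  12  82 296] [485.5  82.8]
[514  55   6  14  45] [516.5  62.3]
[490  69  30  80 293] [509.1 101.9]
[ 602   68   38  175 2217] [626.3 174.5]
[588  74   9  15  50] [591.4  82. ]
[315  77  12  13 117] [320.2  82.9]
[ 477   81   50  155 1950] [500.6 173.5]
[ 539   91   57  145 4259] [566.  161.8]
[477  94  14  64 164] [484.4 124.3]
[473 140  13  47  95] [479.4 163. ]
[302 146   6  69 344] [304.3 180.8]
[332 150   7  64 256] [335.7 183.1]
[311 176  20  44 731] [320.4 200.4]
[467 179  14  84 384] [473.3 221.1]
[474 232   7  30  58] [476.8 246. ]
[125 256  14  47 181] [129.  279.1]
320.5 83 31 [ 537.9 -255.7   31. ]
320 67 31 [ 552.4 -255.7   31. ]
320 190 90 [ 444.  -252.3   90. ]
320 220 90 [ 416.9 -251.4   90. ]
303 215 16 [ 397.9 -231.1   16. ]
338 215 16 [ 396.6 -271.6   16. ]
303 147 16 [ 475.5 -234.8   16. ]
340 147 16 [ 474.2 -275.    16. ]
```

Request:
servo_tool(
  increments=[
    {"linear": [0,0,0.2],"spin": 0,"hand": 100},
    {"linear": [0,0,0.3],"spin": 0,"hand": 100},
    {"linear": [0,0,0.3],"spin": 0,"hand": 100},
    {"linear": [0,0,0.3],"spin": 0,"hand": 100},
    {"linear": [0,0,0.2],"spin": 0,"hand": 100},
    {"linear": [0,0,0.15],"spin": 0,"hand": 100},
    {"linear": [0,0,0],"spin": 0,"hand": 100},
    {"linear": [0,0,0],"spin": 0,"hand": 0},
    {"linear": [0,0,0],"spin": 0,"hand": 0},
    {"linear": [0,0,0],"spin": 0,"hand": 0},
    {"linear": [0,0,0],"spin": 0,"hand": 0},
    {"linear": [0,0,0],"spin": 0,"hand": 0},
    {"linear": [0,0,0],"spin": 0,"hand": 0},
    {"linear": [0,0,0],"spin": 0,"hand": 0},
    {"linear": [0,0,0],"spin": 0,"hand": 0},
    {"linear": [0,0,0],"spin": 0,"hand": 0},
    {"linear": [0,0,0],"spin": 0,"hand": 0},
    {"linear": [0,0,0],"spin": 0,"hand": 0},
  ],
  squeeze=40,
)

```text
clock: 3.07
eef_pos: [429.7, -251.2, 71.9]
tcp_rot: [-3.142, 0.0, -0.03]
wrist_force: [-0.1, 0.4, 0.5]
opening: 24.2
gripper_force: 0.0
```

Request:
servo_tool(
  increments=[
    {"linear": [0,0,0],"spin": 0,"hand": 0},
    {"linear": [0,0,0],"spin": 0,"hand": 0},
    {"linear": [0,0,0],"spin": 0,"hand": 0},
    {"linear": [0,0,0],"spin": 0,"hand": 0},
    {"linear": [0,0,0],"spin": 0,"hand": 0},
  ],
)

```text
clock: 3.48
eef_pos: [429.6, -251.2, 71.8]
tcp_rot: [-3.142, 0.0, -0.03]
wrist_force: [0.0, -1.2, -1.1]
opening: 19.9
gripper_force: 40.0
```

Request:
servo_tool(
  increments=[
    {"linear": [0,0,-0.06],"spin": 0,"hand": 0},
    {"linear": [0,0,-0.14],"spin": 0,"hand": 0},
    {"linear": [0,0,-0.2],"spin": 0,"hand": 0},
    {"linear": [0,0,-0.2],"spin": 0,"hand": 0},
    {"linear": [0,0,-0.2],"spin": 0,"hand": 0},
    {"linear": [0.03,-0.13,-0.1],"spin": 0,"hand": 0},
    {"linear": [0.07,-0.25,-0.12],"spin": 0,"hand": 0},
    {"linear": [0.07,-0.35,-0.12],"spin": 0,"hand": 0},
    {"linear": [0.1,-0.35,-0.12],"spin": 0,"hand": 0},
    {"linear": [0.1,-0.35,-0.12],"spin": 0,"hand": 0},
    {"linear": [0.1,-0.35,-0.12],"spin": 0,"hand": 0},
    {"linear": [0,-0.25,-0.1],"spin": 0.01,"hand": 0},
    {"linear": [0,-0.1,-0.08],"spin": 0.02,"hand": 0},
    {"linear": [0,0,0],"spin": 0.02,"hand": 0},
    {"linear": [0,0,0],"spin": 0.0105,"hand": 0},
    {"linear": [0,0,0],"spin": 0,"hand": 0},
    {"linear": [0,0,0],"spin": 0,"hand": 0},
    {"linear": [0,0,0],"spin": 0,"hand": 0},
  ],
)

```text
clock: 4.98
eef_pos: [469.7, -92.4, 197.9]
tcp_rot: [-3.142, 0.0, -0.218]
wrist_force: [0.1, 0.2, -1.7]
opening: 19.8
gripper_force: 40.0
```

Run:
```python
from h import *
s=ctrl.sense();p=ctrl.camera_params("wrist");im=ctrl.read_camera("wrist");cv2.imwrite("pics/w2.png",im)
np.save("w2.npy",p,allow_pickle=True)
print(s["clock"],s["eef_pos"],s["tcp_rot"],s["wrist_force"])
cv2.imwrite("pics/w2c.png",cv2.resize(im[0:200,100:500],None,fx=2,fy=2,interpolation=cv2.INTER_CUBIC))
```

```text
4.9833 [469.71001633 -92.37058252 197.94149527] [-3.14152800e+00  1.48877878e-04 -2.18391989e-01] [ 0.11403902  0.15599727 -1.7289395 ]
```

View pics/w2c.png

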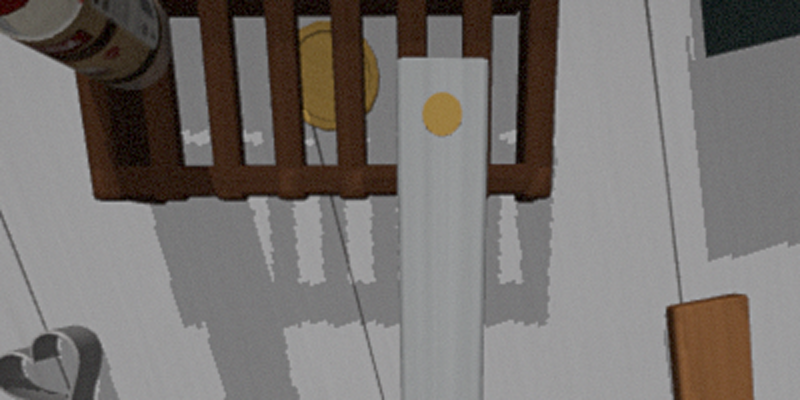

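The lid is visible between the slats in the crop: right rim at u≈379, top 21, bottom 130, so its centre is near (325,75). The riser's front top edge runs from (97,198) to (550,196), almost level with the tool's y axis. The blade is at u 400–488 with the stud at (442,114).

Run:
```python
from h import *
from scipy.optimize import least_squares
p=np.load("w2.npy",allow_pickle=True).item();im=cv2.imread("pics/w2.png")
f=lambda u,v,z:ray(p,(u/2+100-.25,v/2-.25),z)
fl,fr=f(97,198,54),f(550,196,54);d=fl-fr
yaw=np.arctan2(d[1],d[0])-np.pi/2;mid=(fl+fr)/2
print(fl,fr,np.linalg.norm(d),"yaw",yaw,"mid",mid)
print("right wall",f(551,190,54),f(557,5,54))
print("stud",f(442,114,198-56+15), "blade nose",f(400,58,157),f(488,58,157))
m=cv2.inRange(cv2.cvtColor(im,cv2.COLOR_BGR2HSV),(18,110,50),(32,255,255));m[70:]=0;m[:,:240]=0;m[:,300:]=0
ys,xs=np.nonzero(m);print(xs.min(),xs.max(),ys.min(),ys.max())
P=[]
for v in range(ys.min()+3,ys.max()-2):
    P.append(ray(p,(xs[ys==v].max()+.5,v),7))   # right rim
for u in list(range(254,265)):
    if (xs==u).any(): P.append(ray(p,(u,ys[xs==u].min()-.5),7))
P=np.array(P)
r=least_squares(lambda c:np.hypot(P[:,0]-c[0],P[:,1]-c[1])-27,[639,-68],loss="soft_l1")
print(r.x,r.fun.round(1))
c,s=np.cos(yaw),np.sin(yaw);q=r.x-mid[:2];print("lid in riser",c*q[0]+s*q[1],-s*q[0]+c*q[1])
```

```text
[597.6  50.7  54. ] [ 550.6 -164.4   54. ] 220.17495316225234 yaw -0.21512198799139104 mid [574.1  -56.85  54.  ]
right wall [ 553.2 -165.4   54. ] [ 630.2 -181.4   54. ]
stud [ 575.6 -116.   157. ] blade nose [ 592.9 -107.3  157. ] [ 587.3 -132.5  157. ]
240 288 11 64
[638.72828927 -67.08484101] [-3.4 -4.4 -5.3 -6.2 -7.1  0.4  0.5 -0.1  0.2  0.5  0.   0.4 -0.1  0.4
  0.1 -0.3  0.4  0.  -0.2 -0.4  0.5  0.2  0.1  0.1 -0.  -0.   0.  -0.
  0.1  0.2  0.4 -0.5 -0.2 -0.  -0.8 -0.4 -0.  -0.6 -0.1  0.3 -0.1  0.5
 -9.4 -8.4 -7.4 -6.4 -5.4 -4.4 -0.7 -0.2 -0.4  0.2  0.  -0.1 -0.3 -0.3
 -0.4 -0.3 -0.3]
lid in riser 65.3234273128676 3.797049943221584
```

Request:
servo_tool(
  increments=[
    {"linear": [-0.1,-0.1,0],"spin": 0,"hand": 0},
    {"linear": [-0.2,-0.2,0],"spin": 0,"hand": 0},
    {"linear": [-0.2,-0.217,0],"spin": 0,"hand": 0},
    {"linear": [-0.176,-0.2,0.1],"spin": 0,"hand": 0},
    {"linear": [-0.1,-0.1,0.25],"spin": 0,"hand": 0},
    {"linear": [0,0,0.3],"spin": 0,"hand": 0},
    {"linear": [0,0,0.3],"spin": 0,"hand": 0},
    {"linear": [0,0,0.3],"spin": 0,"hand": 0},
    {"linear": [0,0,0.2],"spin": 0,"hand": 0},
    {"linear": [0,0,0.12],"spin": 0,"hand": 0},
    {"linear": [0,0,0],"spin": 0,"hand": 0},
    {"linear": [0,0,0],"spin": 0,"hand": 0},
    {"linear": [0,0,0],"spin": 0,"hand": 0},
  ],
)

```text
clock: 6.12
eef_pos: [426.8, -20.1, 81.0]
tcp_rot: [-3.141, -0.001, -0.22]
wrist_force: [0.4, -0.4, -1.5]
opening: 19.7
gripper_force: 40.0
```

Run:
```python
from h import *
s=ctrl.sense();a=s["tcp_rot"][2];e=s["eef_pos"]
d=np.array([533.6,-43.8])-e[:2]
print(s["clock"],e,a,s["wrist_force"],"local x,y units",(d@[np.cos(a),np.sin(a)])/75,(d@[np.sin(a),-np.cos(a)])/75)
```

```text
6.1167 [426.83220438 -20.11267069  80.98587036] -0.2195472205447837 [ 0.36206173 -0.35766433 -1.50536523] local x,y units 1.458183576510653 -0.0017863184787499146
```

Request:
servo_tool(
  increments=[
    {"linear": [0.06,0,0.013],"spin": 0,"hand": 0},
    {"linear": [0.12,0,0],"spin": 0,"hand": 0},
    {"linear": [0.13,0,0],"spin": 0,"hand": 0},
    {"linear": [0.13,0,0],"spin": 0,"hand": 0},
    {"linear": [0.13,0,0],"spin": 0,"hand": 0},
    {"linear": [0.13,0,0],"spin": 0,"hand": 0},
    {"linear": [0.13,0,0],"spin": 0,"hand": 0},
    {"linear": [0.13,0,0],"spin": 0,"hand": 0},
    {"linear": [0.13,0,0],"spin": 0,"hand": 0},
    {"linear": [0.13,0,0],"spin": 0,"hand": 0},
    {"linear": [0.12,0,0],"spin": 0,"hand": 0},
    {"linear": [0.08,0,0],"spin": 0,"hand": 0},
    {"linear": [0.04,0,0],"spin": 0,"hand": 0},
    {"linear": [0,0,0],"spin": 0,"hand": 0},
    {"linear": [0,0,0],"spin": 0,"hand": 0},
    {"linear": [0,0,0],"spin": 0,"hand": 0},
  ],
)

```text
clock: 7.45
eef_pos: [532.8, -43.9, 79.1]
tcp_rot: [3.142, 0.001, -0.22]
wrist_force: [-0.4, 0.3, -2.4]
opening: 19.6
gripper_force: 40.0
```

Run:
```python
from h import *
s=ctrl.sense();p=ctrl.camera_params("wrist");im=ctrl.read_camera("wrist")
print(s["clock"],s["eef_pos"],s["tcp_rot"],s["wrist_force"],s["torque"],proj(p,(638.7,-67.1,7)))
cv2.imwrite("pics/w3c.png",cv2.resize(im[0:150,170:470],None,fx=2.5,fy=2.5,interpolation=cv2.INTER_CUBIC))
```

```text
7.45 [532.82741823 -43.89220353  79.0828499 ] [ 3.14156770e+00  5.79027627e-04 -2.19571263e-01] [-0.44689514  0.32402276 -2.42676279] [0.05146532 0.07657256 0.02968763] [319.9  67.4]
```

View pics/w3c.png

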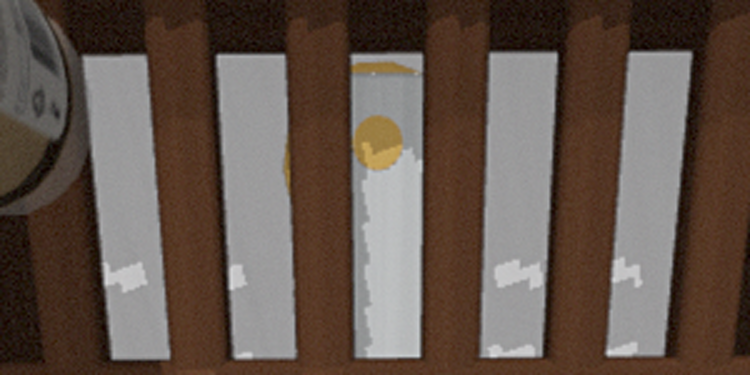

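The stud at crop (378,142), the lid's back rim at (382,68) and its left rim at (286,165) show the nose centred over the lid. Now I'll feel downwards.

Request:
servo_tool(
  increments=[
    {"linear": [0,0,0.02],"spin": 0,"hand": 0},
    {"linear": [0,0,0.03],"spin": 0,"hand": 0},
    {"linear": [0,0,0.02],"spin": 0,"hand": 0},
    {"linear": [0,0,0],"spin": 0,"hand": 0},
    {"linear": [0,0,0],"spin": 0,"hand": 0},
    {"linear": [0,0,0],"spin": 0,"hand": 0},
  ],
)

```text
clock: 8.0
eef_pos: [533.3, -44.0, 73.9]
tcp_rot: [-3.142, 0.0, -0.22]
wrist_force: [-0.2, 0.6, -2.5]
opening: 19.5
gripper_force: 40.0
```

Request:
servo_tool(
  increments=[
    {"linear": [0,0,0.008],"spin": 0,"hand": 0},
    {"linear": [0,0,0.008],"spin": 0,"hand": 0},
    {"linear": [0,0,0],"spin": 0,"hand": 0},
    {"linear": [0,0,0],"spin": 0,"hand": 0},
    {"linear": [0,0,0],"spin": 0,"hand": 0},
  ],
)

```text
clock: 8.42
eef_pos: [533.3, -44.0, 72.7]
tcp_rot: [3.142, -0.0, -0.22]
wrist_force: [-0.3, -0.4, -2.1]
opening: 19.9
gripper_force: 40.0
```

Request:
servo_tool(
  increments=[
    {"linear": [0,0,0.008],"spin": 0,"hand": 0},
    {"linear": [0,0,0.008],"spin": 0,"hand": 0},
    {"linear": [0,0,0],"spin": 0,"hand": 0},
    {"linear": [0,0,0],"spin": 0,"hand": 0},
    {"linear": [0,0,0],"spin": 0,"hand": 0},
  ],
)

```text
clock: 8.83
eef_pos: [533.3, -44.0, 71.5]
tcp_rot: [3.142, 0.0, -0.22]
wrist_force: [0.1, -1.1, -2.2]
opening: 19.9
gripper_force: 40.0
```

Request:
servo_tool(
  increments=[
    {"linear": [0,0,0.008],"spin": 0,"hand": 0},
    {"linear": [0,0,0.008],"spin": 0,"hand": 0},
    {"linear": [0,0,0],"spin": 0,"hand": 0},
    {"linear": [0,0,0],"spin": 0,"hand": 0},
    {"linear": [0,0,0],"spin": 0,"hand": 0},
  ],
)

```text
clock: 9.25
eef_pos: [533.3, -44.0, 70.3]
tcp_rot: [-3.142, 0.0, -0.22]
wrist_force: [-0.2, -0.5, -2.1]
opening: 20.2
gripper_force: 40.0
```

Request:
servo_tool(
  increments=[
    {"linear": [0,0,0.008],"spin": 0,"hand": 0},
    {"linear": [0,0,0.008],"spin": 0,"hand": 0},
    {"linear": [0,0,0],"spin": 0,"hand": 0},
    {"linear": [0,0,0],"spin": 0,"hand": 0},
    {"linear": [0,0,0],"spin": 0,"hand": 0},
  ],
)

```text
clock: 9.67
eef_pos: [533.3, -44.0, 69.1]
tcp_rot: [-3.142, 0.0, -0.22]
wrist_force: [-0.0, 0.3, -1.5]
opening: 19.8
gripper_force: 40.0
```

Request:
servo_tool(
  increments=[
    {"linear": [0,0,0.008],"spin": 0,"hand": 0},
    {"linear": [0,0,0.008],"spin": 0,"hand": 0},
    {"linear": [0,0,0],"spin": 0,"hand": 0},
    {"linear": [0,0,0],"spin": 0,"hand": 0},
    {"linear": [0,0,0],"spin": 0,"hand": 0},
  ],
)

```text
clock: 10.08
eef_pos: [533.3, -44.0, 67.9]
tcp_rot: [-3.142, 0.0, -0.22]
wrist_force: [0.6, -0.2, -2.6]
opening: 20.1
gripper_force: 40.0
```

Request:
servo_tool(
  increments=[
    {"linear": [0,0,0.008],"spin": 0,"hand": 0},
    {"linear": [0,0,0.008],"spin": 0,"hand": 0},
    {"linear": [0,0,0],"spin": 0,"hand": 0},
    {"linear": [0,0,0],"spin": 0,"hand": 0},
    {"linear": [0,0,0],"spin": 0,"hand": 0},
  ],
)

```text
clock: 10.5
eef_pos: [533.3, -44.0, 66.7]
tcp_rot: [-3.142, -0.0, -0.22]
wrist_force: [-1.1, 0.6, -1.9]
opening: 19.7
gripper_force: 40.0
```

Request:
servo_tool(
  increments=[
    {"linear": [0,0,0.008],"spin": 0,"hand": 0},
    {"linear": [0,0,0.008],"spin": 0,"hand": 0},
    {"linear": [0,0,0],"spin": 0,"hand": 0},
    {"linear": [0,0,0],"spin": 0,"hand": 0},
    {"linear": [0,0,0],"spin": 0,"hand": 0},
  ],
)

```text
clock: 10.92
eef_pos: [533.3, -44.0, 65.5]
tcp_rot: [3.142, -0.0, -0.22]
wrist_force: [-0.4, 1.2, -0.4]
opening: 20.1
gripper_force: 40.0
```

```bash
cat > s.py <<'E'
from h import *
F=[]
for i in range(5):
    s=ctrl.sense();F.append(np.r_[s["wrist_force"],s["torque"]]);ctrl.read_camera("top")
print(s["clock"],s["eef_pos"],s["tcp_rot"],np.mean(F,0).round(2),np.std(F,0).round(2))
E
python3 s.py
```

```text
11.1167 [533.30871138 -43.99522875  65.53869961] [ 3.14158983e+00 -9.45547683e-05 -2.19591022e-01] [-0.44  0.11 -0.24  0.06  0.   -0.01] [0.47 0.64 0.82 0.03 0.03 0.03]
```

Request:
servo_tool(
  increments=[
    {"linear": [0,0,0.006],"spin": 0,"hand": 0},
    {"linear": [0,0,0],"spin": 0,"hand": 0},
    {"linear": [0,0,0],"spin": 0,"hand": 0},
  ],
)

```text
clock: 11.42
eef_pos: [533.4, -44.0, 65.1]
tcp_rot: [-3.142, -0.0, -0.22]
wrist_force: [-0.9, 0.1, 1.0]
opening: 19.8
gripper_force: 40.0
```

```bash
python3 s.py
```

```text
11.6167 [533.3308287  -44.00594027  65.12323197] [-3.14158936e+00 -1.87106135e-04 -2.19589023e-01] [-0.91  0.29  0.58  0.06 -0.05  0.01] [0.37 0.51 0.52 0.02 0.02 0.03]
```

Request:
servo_tool(
  increments=[
    {"linear": [-0.01,0,0.001],"spin": 0,"hand": 0},
    {"linear": [-0.02,0,0.001],"spin": 0,"hand": 0},
    {"linear": [-0.03,0,0],"spin": 0,"hand": 0},
    {"linear": [-0.03,0,0],"spin": 0,"hand": 0},
    {"linear": [-0.03,0,0],"spin": 0,"hand": 0},
    {"linear": [-0.03,0,0],"spin": 0,"hand": 0},
    {"linear": [-0.03,0,0],"spin": 0,"hand": 0},
    {"linear": [-0.03,0,0],"spin": 0,"hand": 0},
    {"linear": [-0.03,0,0],"spin": 0,"hand": 0},
    {"linear": [-0.03,0,0],"spin": 0,"hand": 0},
  ],
)

```text
clock: 12.5
eef_pos: [513.4, -39.6, 65.0]
tcp_rot: [-3.142, -0.0, -0.22]
wrist_force: [1.4, -0.7, 0.2]
opening: 20.1
gripper_force: 40.0
```

```bash
python3 s.py
python3 - <<'E'
from h import *
p=ctrl.camera_params("wrist");im=ctrl.read_camera("wrist");e=ctrl.sense()["eef_pos"]
print(proj(p,(638.7,-67.1,7)),proj(p,(e[0]+107.7*.976,e[1]-107.7*.218,7)))
cv2.imwrite("pics/w4c.png",cv2.resize(im[0:150,170:470],None,fx=2.5,fy=2.5,interpolation=cv2.INTER_CUBIC))
E
```

```text
12.7 [513.09947259 -39.47340806  64.84977749] [ 3.14157674e+00  9.73819363e-04 -2.19598421e-01] [ 0.21 -0.42  1.32 -0.02 -0.31 -0.01] [1.13 0.52 0.76 0.03 0.18 0.04]
[319.8  28.8] [320.4  64. ]
```

View pics/w4c.png

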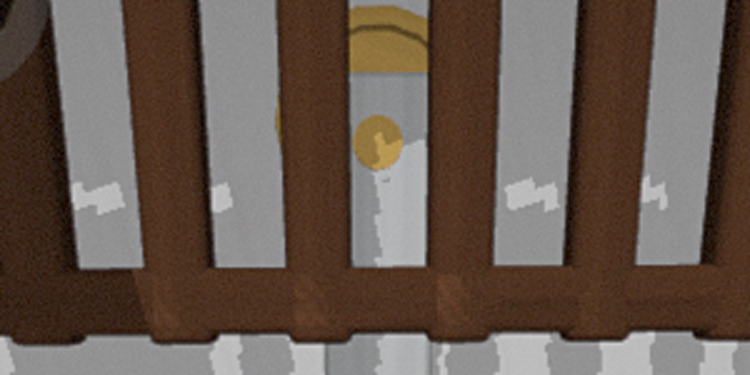

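The back rim now shows at crop v≈6. Had the lid stayed put it would be out of frame, so it is following with the expected slack of about 9 mm. I'll continue drawing.

Request:
servo_tool(
  increments=[
    {"linear": [-0.015,0,0],"spin": 0,"hand": 0},
    {"linear": [-0.03,0,0],"spin": 0,"hand": 0},
    {"linear": [-0.035,0,0],"spin": 0,"hand": 0},
    {"linear": [-0.035,0,0],"spin": 0,"hand": 0},
    {"linear": [-0.035,0,0],"spin": 0,"hand": 0},
    {"linear": [-0.035,0,0],"spin": 0,"hand": 0},
    {"linear": [-0.035,0,0],"spin": 0,"hand": 0},
    {"linear": [-0.035,0,0],"spin": 0,"hand": 0},
    {"linear": [-0.035,0,0],"spin": 0,"hand": 0},
    {"linear": [-0.035,0,0],"spin": 0,"hand": 0},
    {"linear": [-0.035,0,0],"spin": 0,"hand": 0},
    {"linear": [-0.035,0,0],"spin": 0,"hand": 0},
    {"linear": [-0.035,0,0],"spin": 0,"hand": 0},
    {"linear": [-0.035,0,0],"spin": 0,"hand": 0},
    {"linear": [-0.035,0,0],"spin": 0,"hand": 0},
    {"linear": [-0.035,0,0],"spin": 0,"hand": 0},
    {"linear": [-0.035,0,0],"spin": 0,"hand": 0},
    {"linear": [-0.035,0,0],"spin": 0,"hand": 0},
    {"linear": [-0.035,0,0],"spin": 0,"hand": 0},
    {"linear": [-0.035,0,0],"spin": 0,"hand": 0},
  ],
)

```text
clock: 14.47
eef_pos: [463.9, -28.5, 64.9]
tcp_rot: [-3.142, -0.0, -0.22]
wrist_force: [1.5, -0.0, 0.3]
opening: 19.7
gripper_force: 40.0
```

```bash
cat > lid.py <<'E'
from h import *
p=ctrl.camera_params("wrist");im=ctrl.read_camera("wrist")
m=cv2.inRange(cv2.cvtColor(im,cv2.COLOR_BGR2HSV),(18,110,50),(32,255,255));m[120:]=0;m[:,:240]=0;m[:,400:]=0
ys,xs=np.nonzero(m);print(xs.min(),xs.max(),ys.min(),ys.max(),"back rim",ray(p,(xs[ys==ys.min()].mean(),ys.min()),7))
e=ctrl.sense()["eef_pos"];print("pad",e[0]+107.7*.976,e[1]-107.7*.218)
cv2.imwrite("pics/lid.png",cv2.resize(im[0:200,120:520],None,fx=2,fy=2))
E
python3 s.py;python3 lid.py
```

```text
14.6667 [463.54624253 -28.43724787  64.78609407] [ 3.14153686e+00  1.34587274e-03 -2.19580138e-01] [-0.15  0.08  1.78 -0.01 -0.33 -0.01] [1.17 0.38 0.75 0.06 0.22 0.04]
248 396 2 82 back rim [ 593.4 -106.     7. ]
pad 568.792428530296 -51.93723527903582
```

Request:
servo_tool(
  increments=[
    {"linear": [-0.015,0,0],"spin": 0,"hand": 0},
    {"linear": [-0.03,0,0],"spin": 0,"hand": 0},
    {"linear": [-0.04,0,0],"spin": 0,"hand": 0},
    {"linear": [-0.04,0,0],"spin": 0,"hand": 0},
    {"linear": [-0.04,0,0],"spin": 0,"hand": 0},
    {"linear": [-0.04,0,0],"spin": 0,"hand": 0},
    {"linear": [-0.04,0,0],"spin": 0,"hand": 0},
    {"linear": [-0.04,0,0],"spin": 0,"hand": 0},
    {"linear": [-0.04,0,0],"spin": 0,"hand": 0},
    {"linear": [-0.04,0,0],"spin": 0,"hand": 0},
    {"linear": [-0.04,0,0],"spin": 0,"hand": 0},
    {"linear": [-0.04,0,0],"spin": 0,"hand": 0},
    {"linear": [-0.04,0,0],"spin": 0,"hand": 0},
    {"linear": [-0.04,0,0],"spin": 0,"hand": 0},
    {"linear": [-0.04,0,0],"spin": 0,"hand": 0},
    {"linear": [-0.04,0,0],"spin": 0,"hand": 0},
    {"linear": [-0.04,0,0],"spin": 0,"hand": 0},
    {"linear": [-0.04,0,0],"spin": 0,"hand": 0},
    {"linear": [-0.03,0,0],"spin": 0,"hand": 0},
    {"linear": [-0.02,0,0],"spin": 0,"hand": 0},
  ],
)

```text
clock: 16.43
eef_pos: [410.0, -16.5, 64.9]
tcp_rot: [-3.142, 0.0, -0.22]
wrist_force: [1.4, -1.0, 1.1]
opening: 19.9
gripper_force: 40.0
```

```bash
python3 s.py;python3 lid.py
```

```text
16.6333 [409.93016221 -16.48406345  64.83410464] [ 3.14153009e+00  9.63084648e-04 -2.19592330e-01] [ 0.27 -0.39  1.51 -0.03 -0.35  0.01] [0.95 0.59 0.59 0.06 0.15 0.02]
280 361 2 82 back rim [549.9 -48.7   7. ]
pad 515.0630998622681 -39.94570231376962
```

View pics/lid.png

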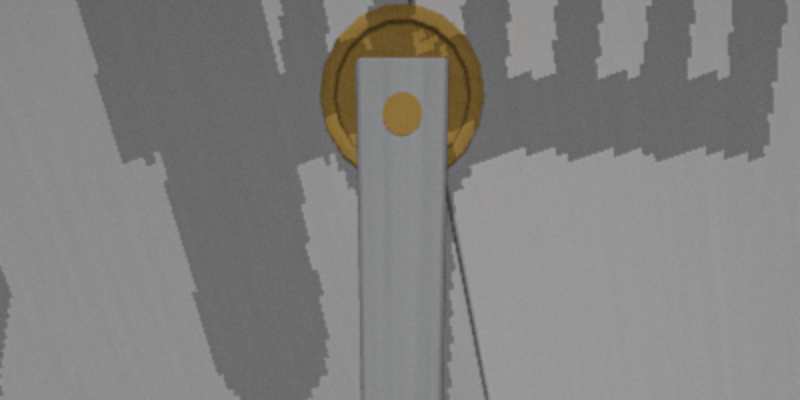

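The lid is fully out: its back rim is at crop (400,5), which is about (550,-49), 25 mm in front of the riser. I'll lift off gently and return to the rest.

Request:
servo_tool(
  increments=[
    {"linear": [0,0,-0.01],"spin": 0,"hand": 0},
    {"linear": [0,0,-0.01],"spin": 0,"hand": 0},
    {"linear": [0.01,0,-0.01],"spin": 0,"hand": 0},
    {"linear": [0.02,0,-0.015],"spin": 0,"hand": 0},
    {"linear": [0.01,0,-0.03],"spin": 0,"hand": 0},
    {"linear": [0,0,-0.08],"spin": 0,"hand": 0},
    {"linear": [0,0,-0.2],"spin": 0,"hand": 0},
    {"linear": [0,0,-0.25],"spin": 0,"hand": 0},
    {"linear": [0,0,-0.25],"spin": 0,"hand": 0},
    {"linear": [0,0,-0.2],"spin": 0,"hand": 0},
    {"linear": [0,0,-0.1],"spin": -0.01,"hand": 0},
    {"linear": [0,0,0],"spin": -0.02,"hand": 0},
    {"linear": [0,0,0],"spin": -0.02,"hand": 0},
    {"linear": [0,0,0],"spin": -0.0104,"hand": 0},
    {"linear": [0,0,0],"spin": 0,"hand": 0},
  ],
)

```text
clock: 17.98
eef_pos: [413.1, -17.2, 152.0]
tcp_rot: [3.142, -0.0, -0.028]
wrist_force: [0.3, -0.5, -3.2]
opening: 19.5
gripper_force: 40.0
```

Request:
servo_tool(
  increments=[
    {"linear": [0.02,0.12,0],"spin": 0,"hand": 0},
    {"linear": [0.03,0.25,0],"spin": 0,"hand": 0},
    {"linear": [0.03,0.35,0],"spin": 0,"hand": 0},
    {"linear": [0.04,0.4,0],"spin": 0,"hand": 0},
    {"linear": [0.04,0.4,0],"spin": 0,"hand": 0},
    {"linear": [0.04,0.4,0],"spin": 0,"hand": 0},
    {"linear": [0.04,0.4,0],"spin": 0,"hand": 0},
    {"linear": [0.03,0.35,0],"spin": 0,"hand": 0},
    {"linear": [0.03,0.25,0],"spin": 0,"hand": 0},
    {"linear": [0.015,0.15,0],"spin": 0,"hand": 0},
    {"linear": [0,0.046,0],"spin": 0,"hand": 0},
    {"linear": [0,0,0],"spin": 0,"hand": 0},
    {"linear": [0,0,0],"spin": 0,"hand": 0},
    {"linear": [0,0,0],"spin": 0,"hand": 0},
  ],
)

```text
clock: 19.15
eef_pos: [429.8, -250.5, 151.5]
tcp_rot: [-3.141, 0.0, -0.029]
wrist_force: [0.6, 0.1, -2.1]
opening: 20.0
gripper_force: 40.0
```

```bash
python3 s.py
python3 - <<'E'
from h import *
s=ctrl.sense();a=s["tcp_rot"][2];e=s["eef_pos"]
d=np.array([429.6,-251.3])-e[:2]
print("units",(d@[np.cos(a),np.sin(a)])/75,(d@[np.sin(a),-np.cos(a)])/75,(e[2]-74)/75,"yaw err",a+.0298)
E
```

```text
19.35 [ 429.94216763 -250.91854956  151.60155309] [-3.14156615e+00  2.57445222e-05 -2.90583027e-02] [ 0.29 -0.13 -1.99  0.04  0.06 -0.03] [0.38 0.33 0.32 0.02 0.03 0.02]
units -0.004672088053224252 0.003166784065871304 1.034870173156401 yaw err 0.0006097858259676639
```

Request:
servo_tool(
  increments=[
    {"linear": [-0.005,0.003,0.1],"spin": 0,"hand": 0},
    {"linear": [0,0,0.2],"spin": 0,"hand": 0},
    {"linear": [0,0,0.25],"spin": 0,"hand": 0},
    {"linear": [0,0,0.25],"spin": 0,"hand": 0},
    {"linear": [0,0,0.15],"spin": 0,"hand": 0},
    {"linear": [0,0,0.06],"spin": 0,"hand": 0},
    {"linear": [0,0,0.025],"spin": 0,"hand": 0},
    {"linear": [0,0,0.01],"spin": 0,"hand": 0},
    {"linear": [0,0,0.01],"spin": 0,"hand": 0},
    {"linear": [0,0,0],"spin": 0,"hand": 0},
    {"linear": [0,0,0],"spin": 0,"hand": 0},
    {"linear": [0,0,0],"spin": 0,"hand": 0},
  ],
)

```text
clock: 20.4
eef_pos: [429.7, -251.9, 72.8]
tcp_rot: [3.141, -0.001, -0.03]
wrist_force: [-0.2, -1.2, -1.1]
opening: 19.8
gripper_force: 40.0
```

```bash
python3 s.py
```

```text
20.6 [ 429.50719584 -251.73118869   72.53265307] [ 3.14148979e+00 -1.55732861e-04 -2.98481123e-02] [-0.31 -0.59 -2.25  0.02  0.06  0.  ] [0.34 0.61 0.87 0.02 0.02 0.04]
```

Request:
servo_tool(
  increments=[
    {"linear": [0,0,0.005],"spin": 0,"hand": 0},
    {"linear": [0,0,0.005],"spin": 0,"hand": 0},
    {"linear": [0,0,0],"spin": 0,"hand": 0},
    {"linear": [0,0,0],"spin": 0,"hand": 0},
  ],
)

```text
clock: 20.98
eef_pos: [429.5, -251.7, 71.8]
tcp_rot: [-3.142, -0.0, -0.03]
wrist_force: [-1.3, 0.8, 2.9]
opening: 20.0
gripper_force: 40.0
```

```bash
python3 s.py
```

```text
21.1833 [ 429.47800396 -251.72900341   71.79957262] [ 3.14153776e+00 -4.25702146e-05 -2.98432527e-02] [-1.9   0.78  4.27  0.21  0.29 -0.01] [0.56 0.32 1.08 0.06 0.02 0.02]
```

Seated on the rest with a light push of about 6 N. Now I'll release and rise.

Request:
servo_tool(
  increments=[
    {"linear": [0,0,-0.003],"spin": 0,"hand": 20},
    {"linear": [0,0,0],"spin": 0,"hand": 40},
    {"linear": [0,0,0],"spin": 0,"hand": 60},
    {"linear": [0,0,0],"spin": 0,"hand": 80},
    {"linear": [0,0,0],"spin": 0,"hand": 100},
    {"linear": [0,0,0],"spin": 0,"hand": 100},
    {"linear": [0,0,0],"spin": 0,"hand": 100},
    {"linear": [0,0,0],"spin": 0,"hand": 100},
    {"linear": [0,0,0],"spin": 0,"hand": 100},
    {"linear": [0,0,-0.1],"spin": 0,"hand": 100},
    {"linear": [0,0,-0.25],"spin": 0,"hand": 100},
    {"linear": [0,0,-0.35],"spin": 0,"hand": 100},
    {"linear": [0,0,-0.35],"spin": 0,"hand": 100},
    {"linear": [0,0,-0.35],"spin": 0,"hand": 100},
    {"linear": [0,0,-0.2],"spin": 0,"hand": 100},
    {"linear": [0,0,0],"spin": 0,"hand": 100},
    {"linear": [0,0,0],"spin": 0,"hand": 100},
  ],
)

```text
clock: 22.65
eef_pos: [429.6, -251.8, 192.6]
tcp_rot: [3.141, -0.001, -0.03]
wrist_force: [0.7, -0.1, 0.0]
opening: 92.9
gripper_force: 0.0
```

Run:
```python
from h import *
a=ctrl.read_camera("scene")[110:310,220:470];b=ctrl.read_camera("wrist")[0:240,80:400]
cv2.imwrite("pics/fin.png",np.hstack([cv2.resize(a,(400,320)),cv2.resize(b,(400,320))]))
```

```text
(no output)
```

View pics/fin.png

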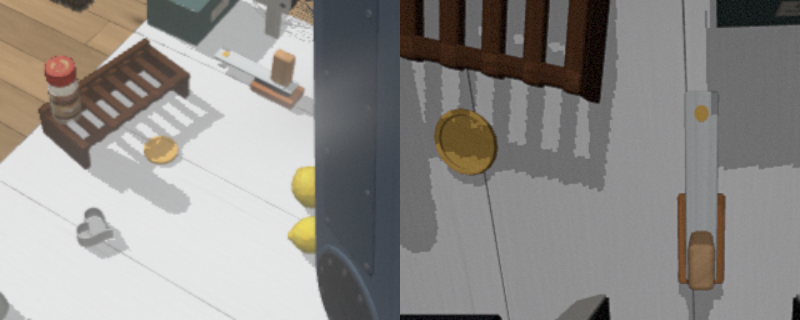

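The lid lies flat in front of the riser (left panel 161,150; right panel 466,141). The paddle is back on its rest with the handle at (700,260), and the jar and cutter haven't moved.

```bash
python3 -c "
from workcell import ctrl
print(ctrl.hand_in())"
```

```text
the job is handed in; nothing more can be done
None
```

I drew the lid out and left it flat on the table about 25 mm clear of the riser's front, put the paddle back on its rest and let go, and handed the job in at about 23 s on the robot's clock.

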